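# Catch the pin-kit case lid as its stay is knocked away and let it down shut

## Robot

A 7-joint arm with a two-finger parallel gripper is mounted at the origin on the work surface. World frame = base frame: x ahead of the robot, y to its left, z up, the work surface at z = 0. Lengths are in m, angles in rad, forces in N, time in s.
With the tool pointing down it reaches from about 0.4 to 0.875 m from the base axis. Payload 19.3 kg.
Tool frame: the origin (TCP) lies midway between the tips of the shut fingers; the grasp point (between the pads) lies 19 mm behind it (r.grasp_offset is the x of the grasp point in the tool frame, in m); x points along the fingers, z is the direction in which the jaws open and shut, and the axes are right-handed (so a half turn about x gives the same grasp; the last joint's range is limited). The gripper opens to 85 mm and grips with 20 to 120 N. Pads are 22 mm wide; open, the fingers measure 114 mm over their backs; the gripper's body (76 mm by 85 mm) begins 54 mm behind the grasp point. The pads swing forward as they close: fully open they stand 13 mm farther back than shut.
Start: joints at [-1.374, 0.521, -0.036, 1.599, 0.021, 1.021, -0.113], TCP at [0.165, 0.603, 0.231] pointing down, gripper open.
Joint ranges: [-2.91, 2.91], [-0.3, 2.13], [-1.5, 1.42], [0.17, 2.43], [-1.26, 4.41], [0.16, 1.93], [-2.52, 2.52]. Speed limits (rad/s): [1.89, 1.89, 2.39, 2.39, 3.01, 3.01, 3.01].

## Interface

Orientations are given as a rotation vector (axis times angle).
In Python, from cell import r gives the robot as it stands. The module is installed in compiled form; this text tells all that it offers.
- The arm moves only by the shell command python3 -m handwheel 'ROWS' [FORCE]. ROWS is JSON, a list of rows, each an object of numbers: "tx", "ty", "tz": the shift along the tool's x, y, z in m; "wx", "wy", "wz": the turn, a rotation vector about the tool's x, y, z in rad; "gripper": the finger opening in m, from 0 to 0.0854. In form: [{"tx": .., "ty": .., "tz": .., "wx": .., "wy": .., "wz": .., "gripper": ..}, ...]. A call has 1 to 12 rows; each row shifts and turns the pose as measured when the row begins, along the tool's axes as they then stand; what a row does not reach is not made up. A row lasts 1/8 s, in which the tool goes at most 62.5 mm and 10.7 degrees, less where a joint would pass 70% of its speed; a pose out of reach is approached as far as the arm can. A call is refused whole if a number of a shift passes 0.0625 or a number of a turn 0.188, either way. A call with a gripper value outside its range is refused whole. The fingers move at their own pace and stop on an object; FORCE is the grip in N (left out, the last holds). Time passes only in rows, so rows that do not move let the fingers close. It gives the time, the measured TCP pose, the force and the opening at its end, in the units of the state.
- r.state(): the state, without advancing time (a new reading comes with each control period).
- r.read_camera(name): name is "scene" or "top" or "wrist"; returns (picture, depth): 400x640x3 uint8, blue, green, red; 400x640 float32, m along the optical axis (not along the pixel's ray), 0 where there is no reading.
- r.get_calibration(name): a dict with "vfov" (degrees; the focal length in pixels is half the picture's height over the tangent of half this angle, whatever the lens; pixels are square), "cx", "cy" (the principal point, pixels), "R" (3x3) and "t" (3): a world point X has camera coordinates R X + t. Camera axes: x right, y down, z forward; pixel columns grow to the right and rows downward; lengths in m; the calibration is good to about 2 mm. A picture is of the moment at which its call begins: read the wrist's pose just before it. get_calibration takes no time and is no camera call; for the wrist camera it gives the pose at the moment of the call.
- r.finish_job(): hands the job in, once; it reports no verdict.
The state is a dict: "time_s": time; "qpos": joint angles; "dq": joint speeds; "tau": joint torques, N m; "tcp_pos": TCP position; "ee_rot": TCP orientation; "ft_force": force on the tool from outside, world axes, zero at the start; "torque": the same for the moment, N m; "opening": opening from 0.0 (shut) to 1.0 (fully open).
Only numpy, scipy, OpenCV 4.12 (cv2) and the standard library are available. Lean on these libraries where they do the work, as an engineer would, in place of code of your own. Each camera call takes 0.05 s, during which the arm holds its last target. There are 200 camera calls.

## Task

The clear lid of the blue lock-pin case is propped open on a swinging stay. With the shut fingers waiting just under the lid, push the stay's red tab outwards so that the stay drops away, catch the falling lid on the outside of the fingers while it is still well up, and lower it gently onto the case until it is fully shut, without letting it slam. Touch the lid only from below, do not raise it, take hold of nothing, leave everything else alone, and finish clear of it all.

Things in the scene. Friction and masses are not known exactly. Their poses are not given: they have to be found in the camera images.
- case: Blue open case fixed to the bench, 160 (x) x 260 (y) x 130 mm high, walls 5 mm. Origin: centre of its underside on the bench; x runs from the front (robot side) to the hinge at the back, y to the left, z up. The lid is hinged along the back top edge; the stay stands on its right (-y) side.
- hinge (a point): Middle of the lid's hinge line, at the back top edge of the case: in the case frame at x +80, y 0, z 130.5 mm. The hinge axis runs along the case's y.
- lid (a joint): Lid angle in rad: 0 shut (lying level on the rim), 1.05 as it starts, propped on the stay; it falls shut by itself without the stay (about 0.34 kg, nearly free hinge). It can open to 1.5.
- lip (a point): Middle of the lid's free front edge, on its underside, 200 mm from the hinge. The lid is 200 mm long, 290 mm wide (145 mm to each side of the middle) and 8 mm thick, clear, with a black frame and an opaque orange lip 38 mm deep along the front edge. When shut, the lip overhangs the case's front wall by 40 mm at z 130 mm, and the sides overhang by 15 mm.
- lid_under: The lid's underside and frame, the only part of the lid to be touched. Origin on the hinge line; x and y as the case's when the lid is shut.
- lid_top: The lid's upper face (all but the outer 10 to 12 mm), not to be touched. Origin on the hinge line.
- stay (a joint): Angle of the lid stay in rad: 0 upright under the lid (start), growing to 1.5 as it swings outwards to the case's right (-y) about an axis along the case's x. The lid's weight keeps it upright; about 1 N sideways on the red tab swings it, at about 0.13 rad (25 mm of tab travel) its toe slips from under the lid's side edge, and it then drops outwards by itself.
- stay_tab (a point): Centre of the red tab, 20 (x) x 8 (y) x 50 (z) mm, hanging from the inner end of the stay's toe under the lid, near the lid's right edge. At the start it is at x -19, y -125, z 251 mm in the case frame, its top reaching to just under the lid. Its left (+y) face is the one to push, to the right. The stay's steel rod, 8 mm thick, stands 33 mm further right, pivoted at z 90 mm in the case frame; when dropped it reaches out about 190 mm to the right of its pivot.
- tab: The red tab and nothing else of the stay, to be pushed, not pinched. Origin at the stay's pivot.
- barrel_brass: Bystander: brass lock barrel, 30 mm wide, 40 mm tall, upright in the case. Origin under its centre.
- barrel_steel: Bystander: dark steel lock barrel, same size, upright in the case. Origin under its centre.
- lock_housing: Bystander: aluminium steering-lock housing, 112 x 70 x 50 mm, left of the case. Origin under its centre.
- oil_can: Bystander: oil bottle, 52 mm wide, 150 mm tall, beside the case, left or right. Origin under its centre.
- pin_jar: Bystander: amber jar, 56 mm wide, 60 mm tall, beside the case, left or right. Origin under its centre.
- screwdriver: Bystander: screwdriver lying in front, left. Origin under its centre.
- blank_tray: Bystander: yellow tray, 80 x 110 x 30 mm, in front, right. Origin under its centre.

How it is judged:
On the way:
1. the stay is swung clear and the fallen lid rests on the fingers, still at least 0.3 rad open (value of joint stay above 0.25 rad and value of joint lid above 0.3 rad and contact force between lid_under and the fingers above 0.3 N), for 0.2 s.
At the end, for the whole second after the job is handed in: The lid is shut (within 0.02 rad of level) and at rest, and the stay has dropped outwards (more than 0.6 rad) (value of joint lid below 0.02 rad and value of joint stay above 0.6 rad and velocity of joint lid between -0.05 and 0.05 rad/s); the robot touches nothing.
It fails at once if the lid slams: it moves shut faster than 1.5 rad/s within the last 0.15 rad (value of joint lid below 0.15 rad and velocity of joint lid below -1.5 rad/s).
It fails at once if the lid is raised (opened beyond 1.25 rad) (value of joint lid above 1.25 rad).
It fails at once if the lid's upper face is touched (gripped or pushed from above) (contact force between lid_top and the fingers above 0.5 N or contact force between lid_top and the arm above 0.5 N).
It fails at once if the red tab is squeezed or struck (over 12 N) (contact force between tab and the fingers above 12 N or contact force between tab and the arm above 12 N).
It fails at once if a bystander is moved more than 15 mm (distance of any of barrel_brass, barrel_steel, lock_housing, oil_can, pin_jar, screwdriver, blank_tray from where it was at the start of the episode above 0.015 m).
It also fails if it takes over 43 s, if anything falls off the work surface, if the arm or the gripper's body presses on something with over 40 N, if the wrist force passes 120 N, or if a joint passes its speed limit or range.

## Working session

There is one attempt and no reset: what is moved stays moved. The work goes in short steps, Python scripts to look and compute and a shell command to move; the robot and the scene stay as the last step left them, time stands still between calls to the robot, and variables do not carry over. Pictures are saved under pics/ and viewed, about 8 in all and at most 12, crops included, and the job is handed in when it is done.

```bash
mkdir -p pics
cat > h.py <<'E'
import numpy as np, cv2
from cell import r
from scipy.spatial.transform import Rotation as Ro
def cloud(n):
    img,d=r.read_camera(n); c=r.get_calibration(n)
    f=200/np.tan(np.radians(c['vfov'])/2); v,u=np.mgrid[:400,:640]
    P=np.dstack([(u-c['cx'])/f*d,(v-c['cy'])/f*d,d])
    W=(P-np.array(c['t']))@np.array(c['R'])
    W[d==0]=np.nan
    return img,W
E
python3 - <<'E'
from h import *
s=r.state(); print(s['time_s'],s['tcp_pos'],s['ee_rot'],s['opening'])
print(Ro.from_rotvec(s['ee_rot']).as_matrix().round(3))
for n in('scene','top'):
    img,W=cloud(n); cv2.imwrite(f'pics/{n}0.png',img); np.save(f'{n}0.npy',W)
    c=r.get_calibration(n); print(n,c['vfov'],c['cx'],c['cy'],np.round(-np.array(c['R']).T@c['t'],3))
    hsv=cv2.cvtColor(img,cv2.COLOR_BGR2HSV)
    for nm,lo,hi in(('blue',(100,120,40),(130,255,255)),('red',(0,170,90),(4,255,255)),('orange',(6,170,120),(18,255,255))):
        m=cv2.inRange(hsv,lo,hi); k,l,st,ce=cv2.connectedComponentsWithStats(m)
        for i in range(1,k):
            if st[i,4]>25:
                p=W[l==i]; print(nm,st[i],np.nanmedian(p,0).round(3),np.nanpercentile(p,3,axis=0).round(3),np.nanpercentile(p,97,axis=0).round(3))
E
```

```text
0.0 [0.16474054 0.6025765  0.23073501] [-1.01113508  1.32449802  1.00994594] 1.0039123376221655
[[-0.    -0.965  0.264]
 [-0.001  0.264  0.965]
 [-1.    -0.    -0.001]]
scene 54.65490179250995 318.07560751292027 196.21711165552298 [0.816 0.279 1.166]
blue [290 170  65  81 452] [0.594 0.078 0.124] [ 0.58  -0.058  0.004] [0.625 0.196 0.135]
blue [ 452  236  133  136 8882] [0.363 0.643 0.006] [0.247 0.496 0.002] [0.472 0.778 0.011]
red [199  18   7   6  32] [ 0.436 -0.701  0.09 ] [ 0.427 -0.714  0.084] [ 0.445 -0.69   0.093]
red [168  27  11  10  84] [ 0.597 -0.504  0.332] [ 0.584 -0.533  0.314] [ 0.608 -0.495  0.338]
red [239 164   8   8  49] [ 0.691 -0.166  0.152] [ 0.682 -0.176  0.148] [ 0.701 -0.156  0.155]
red [383 220  31  23 236] [0.466 0.259 0.025] [0.451 0.215 0.019] [0.481 0.302 0.03 ]
red [ 287  335   85   65 1250] [0.867 0.354 0.042] [0.823 0.326 0.038] [0.974 0.481 0.045]
red [372 386  16  14 113] [0.83  0.521 0.042] [0.822 0.505 0.038] [0.841 0.541 0.046]
orange [161 150   9  10  41] [ 0.824 -0.371  0.113] [ 0.819 -0.388  0.109] [ 0.83  -0.356  0.116]
orange [268 154  77  
[... 1135 characters left out ...]
72  0.107] [ 0.837 -0.238  0.114]
orange [495 101  17   5  78] [ 0.823 -0.375  0.11 ] [ 0.818 -0.391  0.107] [ 0.829 -0.359  0.114]
orange [490 110  13   4  46] [ 0.827 -0.378  0.053] [ 0.819 -0.396  0.049] [ 0.83  -0.367  0.083]
orange [440 112  16   6  79] [ 0.825 -0.264  0.053] [ 0.819 -0.283  0.048] [ 0.831 -0.247  0.057]
orange [295 117  15   5  68] [0.828 0.1   0.054] [0.822 0.084 0.047] [0.834 0.115 0.056]
orange [248 119  15   5  70] [0.828 0.219 0.054] [0.823 0.203 0.048] [0.833 0.235 0.057]
orange [ 234  143  161   15 1076] [0.658 0.055 0.304] [ 0.642 -0.074  0.283] [0.677 0.192 0.307]
orange [601 213  39  48 906] [ 0.507 -0.583  0.113] [ 0.462 -0.621  0.11 ] [ 0.55  -0.548  0.115]
```

Run:
```python
import cv2,numpy as np
a=cv2.imread('pics/top0.png')[60:330,200:480]; b=cv2.imread('pics/scene0.png')[100:320,180:460]
cv2.imwrite('pics/c0.png',cv2.resize(np.vstack([a,b]),None,fx=1.2,fy=1.2) if 0 else np.hstack([cv2.resize(a,(400,386)),cv2.resize(b,(400,386))]))
from h import *
W=np.load('top0.npy'); img=cv2.imread('pics/top0.png'); hsv=cv2.cvtColor(img,cv2.COLOR_BGR2HSV)
m=cv2.inRange(hsv,(100,120,40),(130,255,255))>0
P=W[m&(abs(W[...,2]-.13)<.006)&(W[...,0]>.5)]; 
m2=np.zeros(m.shape,np.uint8)
print(len(P),P.min(0),P.max(0)); print(cv2.minAreaRect(P[:,:2].astype(np.float32)*1000))
o=cv2.inRange(hsv,(6,170,120),(18,255,255))>0
Q=W[o&(W[...,2]>.25)]; print(cv2.minAreaRect(Q[:,:2].astype(np.float32)*1000))
e=np.linalg.svd(Q-Q.mean(0))[2][0]; print('lip dir',e, Q.mean(0))
```

```text
538 [ 0.57837997 -0.07372642  0.12404392] [0.71840537 0.19411905 0.13350511]
((647.5281372070312, 60.50956726074219), (259.301025390625, 117.29106140136719), 84.26221466064453)
((661.2572021484375, 58.98809051513672), (285.7964172363281, 22.364194869995117), 84.44647979736328)
lip dir [-0.09664767 -0.99531275 -0.00342983] [0.65795808 0.05660195 0.30052225]
```

View pics/c0.png

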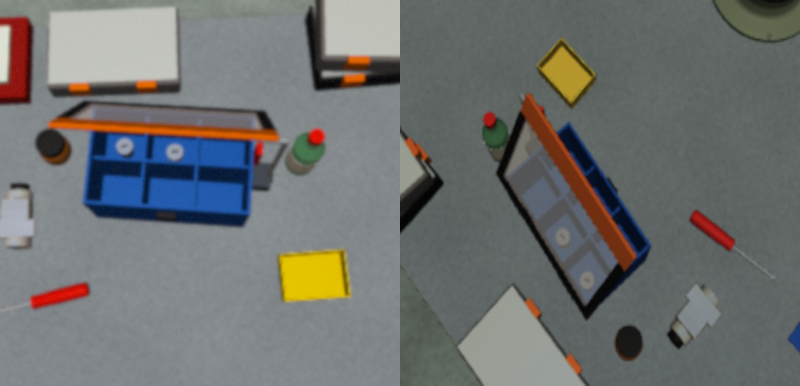

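The left crop is the top view: orange lip, red tab at (258,152), green oil bottle to the right and yellow tray in front. The right crop is the scene view. The case sits at about (0.669, 0.058) with yaw about -0.097 rad. The tab prediction from that pose is (0.638, -0.064), against (0.636, -0.063) measured. I'll lift, shut the fingers and swing round to the front of the case.

```bash
python3 -m handwheel '[{"tx":-0.06,"gripper":0},{"tx":-0.06,"gripper":0},{"tx":-0.06,"gripper":0},{"ty":-0.059,"tz":-0.022,"gripper":0},{"ty":-0.059,"tz":-0.022,"gripper":0},{"ty":-0.059,"tz":-0.022,"gripper":0},{"ty":-0.059,"tz":-0.022,"gripper":0},{"ty":-0.059,"tz":-0.022,"gripper":0},{"ty":-0.037,"tz":-0.036,"gripper":0},{"ty":-0.037,"tz":-0.036,"gripper":0},{"ty":-0.037,"tz":-0.036,"gripper":0},{"ty":-0.037,"tz":-0.036,"gripper":0}]' 20
cat >> h.py <<'E'
def st():
    s=r.state(); M=Ro.from_rotvec(s['ee_rot']).as_matrix()
    print('t',round(s['time_s'],2),'tcp',np.round(s['tcp_pos'],4),'F',np.round(s['ft_force'],2),'op',round(s['opening'],2)); print('q',np.round(s['qpos'],2)); print(M.round(3)); return s,M
E
python3 -c "
from h import *
st()"
```

```text
t 0.1 tcp [0.1647 0.6026 0.2308] F [ 0.6   0.26 -0.46] op 1.0
q [-1.37  0.52 -0.04  1.6   0.02  1.02 -0.11]
[[-0.    -0.965  0.264]
 [-0.001  0.264  0.965]
 [-1.    -0.    -0.001]]validation failed for argument at $[0]...
```

```bash
python3 -m handwheel '[{"tx":-0.06,"ty":0,"tz":0,"wx":0,"wy":0,"wz":0,"gripper":0}]' 20; echo; python3 -m handwheel -h | head -30
```

```text
time_s: 0.22
tcp_pos: [0.1643, 0.6008, 0.2876]
ee_rot: [-1.017, 1.33, 1.007]
ft_force: [0.1, 0.6, 1.5]
opening: 0.818
invalid input: not JSON, or not a number
```

All seven keys are required.

```bash
python3 -m handwheel '[{"tx":-0.06,"ty":0,"tz":0,"wx":0,"wy":0,"wz":0,"gripper":0},{"tx":-0.06,"ty":0,"tz":0,"wx":0,"wy":0,"wz":0,"gripper":0},{"tx":0,"ty":-0.059,"tz":-0.022,"wx":0,"wy":0,"wz":0,"gripper":0},{"tx":0,"ty":-0.059,"tz":-0.022,"wx":0,"wy":0,"wz":0,"gripper":0},{"tx":0,"ty":-0.059,"tz":-0.022,"wx":0,"wy":0,"wz":0,"gripper":0},{"tx":0,"ty":-0.059,"tz":-0.022,"wx":0,"wy":0,"wz":0,"gripper":0},{"tx":0,"ty":-0.059,"tz":-0.022,"wx":0,"wy":0,"wz":0,"gripper":0},{"tx":0,"ty":-0.037,"tz":-0.036,"wx":0,"wy":0,"wz":0,"gripper":0},{"tx":0,"ty":-0.037,"tz":-0.036,"wx":0,"wy":0,"wz":0,"gripper":0},{"tx":0,"ty":-0.037,"tz":-0.036,"wx":0,"wy":0,"wz":0,"gripper":0},{"tx":0,"ty":-0.037,"tz":-0.036,"wx":0,"wy":0,"wz":0,"gripper":0}]' 20
python3 -c "
from h import *
st()"
```

```text
time_s: 1.6
tcp_pos: [0.5277, 0.2365, 0.4135]
ee_rot: [-1.02, 1.328, 1.015]
ft_force: [0.4, 0.2, -0.1]
opening: -0.001
t 1.6 tcp [0.5277 0.2365 0.4135] F [ 0.44  0.21 -0.09] op -0.0
q [-0.65  0.32  0.18  1.46 -0.05  1.38  0.84]
[[-0.004 -0.967  0.256]
 [-0.007  0.256  0.967]
 [-1.     0.002 -0.008]]
```

```bash
python3 -m handwheel '[{"tx":0,"ty":-0.004,"tz":-0.054,"wx":0,"wy":0,"wz":0,"gripper":0},{"tx":0,"ty":-0.004,"tz":-0.054,"wx":0,"wy":0,"wz":0,"gripper":0},{"tx":0,"ty":-0.004,"tz":-0.054,"wx":0,"wy":0,"wz":0,"gripper":0},{"tx":0,"ty":-0.004,"tz":-0.054,"wx":0,"wy":0,"wz":0,"gripper":0},{"tx":0,"ty":-0.004,"tz":-0.054,"wx":0,"wy":0,"wz":0,"gripper":0},{"tx":0,"ty":0,"tz":0,"wx":-0.065,"wy":0.162,"wz":-0.043,"gripper":0},{"tx":0,"ty":0,"tz":0,"wx":-0.065,"wy":0.162,"wz":-0.043,"gripper":0}]' 20
python3 -c "
from h import *
st()"
```

```text
time_s: 2.48
tcp_pos: [0.4753, -0.0472, 0.4152]
ee_rot: [-1.368, 1.492, 0.891]
ft_force: [0.2, -1.1, 0.0]
opening: 0.002
t 2.48 tcp [ 0.4753 -0.0472  0.4152] F [ 0.24 -1.05  0.02] op 0.0
q [-0.49  0.13  0.26  1.75  0.32  1.35  1.12]
[[ 0.014 -0.99   0.142]
 [-0.344  0.129  0.93 ]
 [-0.939 -0.062 -0.339]]
```

```bash
cat >> h.py <<'E'
YAW=-.0967; C=np.array([.6688,.0584,0]); X=np.array([np.cos(YAW),np.sin(YAW),0]); Y=np.array([-np.sin(YAW),np.cos(YAW),0]); Z=np.array([0,0,1.])
def w(x,y,z): return C+X*x+Y*y+Z*z
def case(p): d=np.array(p)-C; return np.array([d@X,d@Y,d[2]])
def target(pitch,sgn=-1,yaw=0):  # pitch>0 = nose down
    tx=np.cos(pitch)*(np.cos(yaw)*X+np.sin(yaw)*Y)-np.sin(pitch)*Z; tz=sgn*(np.cos(yaw)*Y-np.sin(yaw)*X); return np.column_stack([tx,np.cross(tz,tx),tz])
E
python3 -c "
from h import *
s,M=st()
for sg in(-1,1):
  v=Ro.from_matrix(M.T@target(.2,sg)).as_rotvec(); n=np.linalg.norm(v); print(sg,v.round(3),n,(v/n*.18).round(3)); print(M@v/n)
"
```

```text
t 2.48 tcp [ 0.4753 -0.0472  0.4152] F [ 0.24 -1.05  0.02] op 0.0
q [-0.49  0.13  0.26  1.75  0.32  1.35  1.12]
[[ 0.014 -0.99   0.142]
 [-0.344  0.129  0.93 ]
 [-0.939 -0.062 -0.339]]
-1 [-2.314  1.787 -0.437] 2.9560544814124285 [-0.141  0.109 -0.027]
[-0.62984566  0.20972608  0.74786992]
1 [ 0.2   -0.318 -1.301] 1.3539706720700855 [ 0.027 -0.042 -0.173]
[ 0.09799663 -0.97466299  0.20106895]
```

```bash
python3 -m handwheel '[{"tx":0,"ty":0,"tz":0,"wx":-0.141,"wy":0.109,"wz":-0.027,"gripper":0},{"tx":0,"ty":0,"tz":0,"wx":-0.141,"wy":0.109,"wz":-0.027,"gripper":0},{"tx":0,"ty":0,"tz":0,"wx":-0.141,"wy":0.109,"wz":-0.027,"gripper":0},{"tx":0,"ty":0,"tz":0,"wx":-0.141,"wy":0.109,"wz":-0.027,"gripper":0},{"tx":0,"ty":0,"tz":0,"wx":-0.141,"wy":0.109,"wz":-0.027,"gripper":0},{"tx":0,"ty":0,"tz":0,"wx":-0.141,"wy":0.109,"wz":-0.027,"gripper":0},{"tx":0,"ty":0,"tz":0,"wx":-0.141,"wy":0.109,"wz":-0.027,"gripper":0}]' 20
python3 -c "
from h import *
s,M=st()
for sg in(-1,1):
  v=Ro.from_matrix(M.T@target(.2,sg)).as_rotvec(); n=np.linalg.norm(v); print(sg,v.round(3),n,(v/n*.18).round(3)); print(M@v/n)
"
```

```text
time_s: 3.35
tcp_pos: [0.4764, -0.0446, 0.415]
ee_rot: [2.489, -1.249, -0.972]
ft_force: [1.2, -0.1, 0.2]
opening: -0.003
t 3.35 tcp [ 0.4764 -0.0446  0.415 ] F [ 1.23 -0.14  0.25] op -0.0
q [-0.76  0.14  0.06  2.15  1.07  1.38  1.37]
[[ 0.43  -0.645 -0.632]
 [-0.771 -0.626  0.116]
 [-0.47   0.437 -0.766]]
-1 [-1.293  0.993 -0.244] 1.6486237487390185 [-0.141  0.108 -0.027]
[-0.6317776   0.21024577  0.74609234]
1 [ 1.59  -0.255 -1.035] 1.9143758400214717 [ 0.15  -0.024 -0.097]
[ 0.78433593 -0.61937397 -0.03454031]
```

```bash
python3 -m handwheel '[{"tx":0.024,"ty":-0.036,"tz":-0.036,"wx":0,"wy":0,"wz":0,"gripper":0},{"tx":0.024,"ty":-0.036,"tz":-0.036,"wx":0,"wy":0,"wz":0,"gripper":0},{"tx":0,"ty":0,"tz":0,"wx":-0.141,"wy":0.108,"wz":-0.027,"gripper":0},{"tx":0,"ty":0,"tz":0,"wx":-0.141,"wy":0.108,"wz":-0.027,"gripper":0},{"tx":0,"ty":0,"tz":0,"wx":-0.141,"wy":0.108,"wz":-0.027,"gripper":0},{"tx":0,"ty":0,"tz":0,"wx":-0.141,"wy":0.108,"wz":-0.027,"gripper":0},{"tx":0,"ty":0,"tz":0,"wx":-0.141,"wy":0.108,"wz":-0.027,"gripper":0},{"tx":0,"ty":0,"tz":0,"wx":-0.141,"wy":0.108,"wz":-0.027,"gripper":0},{"tx":0,"ty":0,"tz":0,"wx":-0.141,"wy":0.108,"wz":-0.027,"gripper":0},{"tx":0,"ty":0,"tz":0,"wx":-0.141,"wy":0.108,"wz":-0.027,"gripper":0},{"tx":0,"ty":0,"tz":0,"wx":-0.141,"wy":0.108,"wz":-0.027,"gripper":0}]' 20
python3 -c "
from h import *
s,M=st()
v=Ro.from_matrix(M.T@target(.2,-1)).as_rotvec(); print(v.round(3)); print(case(s['tcp_pos']))
img,W=cloud('wrist'); cv2.imwrite('pics/w1.png',img)
"
```

```text
time_s: 4.72
tcp_pos: [0.5976, -0.0417, 0.3901]
ee_rot: [1.862, -0.228, -0.491]
ft_force: [0.4, 0.9, -0.4]
opening: 0.002
t 4.72 tcp [ 0.5976 -0.0417  0.3901] F [ 0.41  0.94 -0.4 ] op 0.0
q [ 0.01  0.25 -0.53  2.42  2.09  1.17  1.8 ]
[[ 0.894  0.083 -0.441]
 [-0.39  -0.341 -0.855]
 [-0.221  0.936 -0.272]]
[-0.347  0.309 -0.021]
[-0.06115214 -0.10654529  0.39012716]
```

View pics/w1.png

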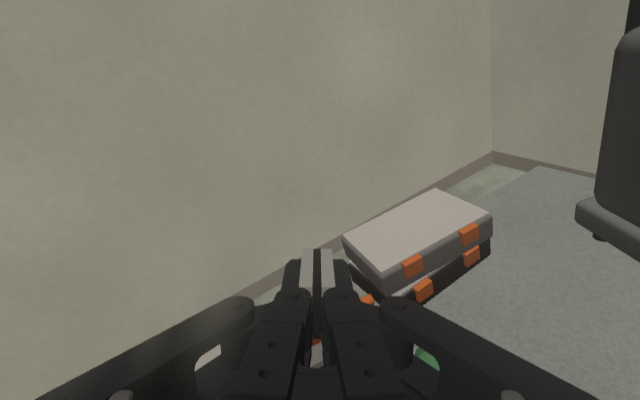

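```bash
python3 -m handwheel '[{"tx":0.01,"ty":-0.042,"tz":0.012,"wx":0,"wy":0,"wz":0,"gripper":0},{"tx":0.01,"ty":-0.042,"tz":0.012,"wx":0,"wy":0,"wz":0,"gripper":0},{"tx":0,"ty":0,"tz":0,"wx":-0.116,"wy":0.103,"wz":-0.007,"gripper":0},{"tx":0,"ty":0,"tz":0,"wx":-0.116,"wy":0.103,"wz":-0.007,"gripper":0},{"tx":0,"ty":0,"tz":0,"wx":-0.116,"wy":0.103,"wz":-0.007,"gripper":0}]' 20
python3 -c "
from h import *
s,M=st()
v=Ro.from_matrix(M.T@target(.2,-1)).as_rotvec(); print(v.round(3)); print(case(s['tcp_pos']))
"
```

```text
time_s: 5.4
tcp_pos: [0.6285, -0.0035, 0.3112]
ee_rot: [1.552, 0.111, -0.347]
ft_force: [1.1, 0.1, -0.2]
opening: 0.002
t 5.4 tcp [ 0.6285 -0.0035  0.3112] F [ 1.13  0.09 -0.21] op 0.0
q [ 0.71  0.81 -1.39  2.43  2.4   1.45  2.52]
[[ 0.947  0.287 -0.147]
 [-0.148 -0.018 -0.989]
 [-0.286  0.958  0.025]]
[0.012 0.055 0.091]
[-0.03418639 -0.0654917   0.31120561]
```

```bash
cat > fit.py <<'E'
from h import *
D=[([-1.374,.521,-.036,1.599,.021,1.021,-.113],[.1647,.6026,.2307]),([-.65,.32,.18,1.46,-.05,1.38,.84],[.5277,.2365,.4135]),([-.49,.13,.26,1.75,.32,1.35,1.12],[.4753,-.0472,.4152]),([-.76,.14,.06,2.15,1.07,1.38,1.37],[.4764,-.0446,.415]),([.01,.25,-.53,2.42,2.09,1.17,1.8],[.5976,-.0417,.3901])]
RV=[[-1.01113508,1.32449802,1.00994594],None,None,None,[1.862,-.228,-.491]]
s=r.state(); D.append((s['qpos'],s['tcp_pos'])); RV.append(s['ee_rot'])
from scipy.optimize import least_squares
import itertools
def fk(q,sg,p):
    h,L1,L2,L3,o1,o2,o3,o4=p[:8]; M=Ro.identity(); x=np.array([0,0,h])
    q=np.asarray(q)*sg
    M=M*Ro.from_euler('z',q[0])*Ro.from_euler('y',q[1]); x=x+M.apply([o1,0,L1])
    M=M*Ro.from_euler('z',q[2])*Ro.from_euler('y',q[3]); x=x+M.apply([o2,0,L2])
    M=M*Ro.from_euler('z',q[4])*Ro.from_euler('y',q[5]); x=x+M.apply([o3,0,L3])
    M=M*Ro.from_euler('z',q[6]); return x,M
if __name__=='__main__':
    best=[]
    for b in itertools.product([1,-1],repeat=3):
        sg=np.array([b[0],1,b[1],1,b[2],1,-1])
        res=least_squares(lambda p:np.concatenate([fk(q,sg,p)[0]-t for q,t in D]),[.36,.4,.4,.3,0,0,0,0])
        best.append((res.cost,sg,res.x))
    best.sort(key=lambda a:a[0])
    for c,sg,p in best[:3]: print(c,sg,p.round(4))
    c,sg,p=best[0]
    for (q,t),rv in zip(D,RV):
        x,M=fk(q,sg,p); print((x-t).round(3), (M.inv()*Ro.from_rotvec(rv)).as_matrix().round(2).tolist() if rv is not None else '')
E
python3 fit.py
```

```text
0.0073105821025318905 [-1  1 -1  1 -1  1 -1] [ 0.3341  0.5573  0.4205  0.3599  0.0014  0.0267 -0.0065  0.    ]
0.13885182994318074 [-1  1  1  1  1  1 -1] [-0.0589  0.5889  0.4367 -0.3309  0.5092  0.1603  0.5398  0.    ]
0.16186228503285943 [-1  1  1  1 -1  1 -1] [ 0.4366  0.3737 -0.2968  0.1611  0.6123  0.2848 -0.2036  0.    ]
[-0.057  0.018 -0.016] [[0.0, 0.0, -1.0], [-0.0, 1.0, 0.0], [1.0, 0.0, 0.0]]
[-0.021  0.05  -0.022] 
[-0.017  0.045 -0.019] 
[-0.031  0.017 -0.   ] 
[-0.003  0.03   0.021] [[0.0, 0.0, -1.0], [-0.0, 1.0, 0.0], [1.0, 0.0, 0.0]]
[0.02  0.019 0.036] [[-0.0, 0.0, -1.0], [0.0, 1.0, 0.0], [1.0, -0.0, -0.0]]
```

```bash
cat > kin.py <<'E'
from fit import *
T=np.array([[0,0,-1],[0,1,0],[1,0,0.]])
LIM=np.array([[-2.91,2.91],[-.3,2.13],[-1.5,1.42],[.17,2.43],[-1.26,4.41],[.16,1.93],[-2.52,2.52]])
def rots(q):
    q=np.array([-1,1,-1,1,-1,1,-1])*q; M=Ro.identity(); out=[]
    for i in range(7):
        M=M*Ro.from_euler('zyzyzyz'[i],q[i]); out.append(M.as_matrix())
    return out
def A(q):
    R=rots(q); return np.hstack([np.eye(3)[:,2:],R[0][:,1:2],R[1],R[3],R[4][:,1:2],R[5]])
def solve():
    return np.linalg.lstsq(np.vstack([A(q) for q,_ in D]),np.concatenate([t for _,t in D]),rcond=1e-3)[0]
try: P=np.load('P.npy')
except Exception: P=solve(); np.save('P.npy',P)
def fkk(q): return A(q)@P, rots(q)[6]@T
def ik(pos,R,seeds):
    best=None
    for s0 in seeds:
        f=lambda q:np.concatenate([(fkk(q)[0]-pos)*5,Ro.from_matrix(R.T@fkk(q)[1]).as_rotvec(),.01*(q-LIM.mean(1))/(LIM[:,1]-LIM[:,0])])
        s=least_squares(f,np.clip(s0,LIM[:,0]+.01,LIM[:,1]-.01),bounds=(LIM[:,0],LIM[:,1]))
        e=np.linalg.norm(f(s.x)[:6]); m=np.min(np.minimum(s.x-LIM[:,0],LIM[:,1]-s.x))
        sc=(e<5e-3,m)
        if best is None or sc>best[0]: best=(sc,e,s.x)
    return best
if __name__=='__main__':
    print(P.round(3)); 
    for q,t in D: print((A(q)@P-t).round(4))
    rng=np.random.default_rng(0)
    base=[np.array([0.,.7,0,2.1,3.1,1.0,1.5]),np.array([0.,.7,0,2.1,3.1,1.0,-1.5]),np.array([0.,.7,0,2.1,0,.5,0])]
    seeds=base+[rng.uniform(LIM[:,0],LIM[:,1]) for _ in range(12)]
    for pitch in(0,.3,.6,.9):
      for sg in(-1,1):
        for c in((-.005,-.1,.25),(-.1,-.1,.12)):
            b=ik(w(*c),target(pitch,sg),seeds); print(pitch,sg,c,b[0][0],round(b[1],3),'margin',round(b[0][1],2),b[2].round(2))
E
python3 kin.py
```

```text
[ 0.318 -0.011 -0.001 -0.011  0.533 -0.001 -0.036  0.427 -0.     0.005
 -0.     0.327]
[-0.0008  0.0018  0.0002]
[ 0.0005 -0.003  -0.    ]
[-0.001   0.0002 -0.0013]
[-0.0002  0.0028 -0.0013]
[-0.0002 -0.0025  0.0017]
[0.0006 0.001  0.0007]
0 -1 (-0.005, -0.1, 0.25) True 0.001 margin 0.0 [ 0.7   1.18 -1.08  2.43  3.13  1.73  2.52]
0 -1 (-0.1, -0.1, 0.12) False 0.351 margin 0.0 [ 1.43  2.13 -1.42  2.43  3.24  0.88 -2.52]
0 1 (-0.005, -0.1, 0.25) True 0.0 margin 0.0 [ 0.71  1.19 -1.09  2.43  3.14  1.73 -0.6 ]
0 1 (-0.1, -0.1, 0.12) False 0.633 margin 0.0 [ 1.74  2.13 -1.21  2.18 -1.26  0.16 -1.16]
0.3 -1 (-0.005, -0.1, 0.25) True 0.0 margin 0.0 [ 0.32  0.62 -0.58  2.43  2.78  1.2   1.95]
0.3 -1 (-0.1, -0.1, 0.12) False 0.312 margin 0.0 [ 0.54  1.4  -1.04  2.43  2.91  1.93  2.52]
0.3 1 (-0.005, -0.1, 0.25) True 0.0 margin 0.0 [ 0.33  0.62 -0.58  2.43  2.78  1.2  -1.19]
0.3 1 (-0.1, -0.1, 0.12) False 0.294 margin 0.0 [ 0.78  2.   -1.45  2.43  3.39  1.93  0.23]
0.6 -1 (-0.005, -0.1, 0.25) True 0.0 margin 0.11 [-0.13  0.37  0.02  2.32  2.81  0.53  1.73]
0.6 -1 (-0.1, -0.1, 0.12) False 0.164 margin 0.0 [ 0.69  0.9  -1.15  2.43  2.32  1.14  2.52]
0.6 1 (-0.005, -0.1, 0.25) True 0.0 margin 0.14 [ 0.52  0.46 -0.79  2.29  2.41  0.67 -0.84]
0.6 1 (-0.1, -0.1, 0.12) False 0.153 margin 0.0 [ 0.85  1.24 -1.5   2.43  2.27  1.45 -0.26]
0.9 -1 (-0.005, -0.1, 0.25) False 0.006 margin 0.0 [-0.6   0.39  0.68  2.11 -1.26  0.16 -0.51]
0.9 -1 (-0.1, -0.1, 0.12) True 0.0 margin 0.01 [-0.19  0.5   0.08  2.42  2.89  0.44  1.6 ]
0.9 1 (-0.005, -0.1, 0.25) True 0.0 margin 0.37 [ 0.74  0.51 -1.08  2.06  1.47  0.58  0.13]
0.9 1 (-0.1, -0.1, 0.12) True 0.0 margin 0.05 [ 0.58  0.63 -0.91  2.38  2.16  0.7  -0.63]
```

```bash
cat > scan.py <<'E'
from kin import *
rng=np.random.default_rng(1)
base=[np.array([-.3,.7,0,2.1,2.6,1.0,1.5]),np.array([-.3,.7,0,2.1,2.6,1.0,-.8]),np.array([-.13,.37,.02,2.32,2.8,.53,1.7]),np.array(r.state()['qpos']),np.array([-.5,.5,.2,2.,1.5,1,1.5])]
seeds=base+[rng.uniform(LIM[:,0],LIM[:,1]) for _ in range(4)]
for yaw in(-.5,-.8,-1.1):
  for pitch in(.15,.4,.6):
    for sg in(-1,1):
      out=[]
      for c in((-.01,-.11,.25),(-.095,-.1,.115)):
        b=ik(w(*c),target(pitch,sg,yaw),seeds); out.append((bool(b[0][0]),round(float(b[0][1]),2),b[2].round(2).tolist()))
      if all(o[0] for o in out): print(yaw,pitch,sg,*out)
E
timeout 500 python3 scan.py
```

```text
-0.5 0.15 -1 (True, 0.11, [-0.7, 0.76, 0.29, 2.32, 2.05, 1.21, 1.55]) (True, 0.02, [-0.91, 1.18, 0.31, 2.41, 1.94, 1.26, 1.07])
-0.5 0.15 1 (True, 0.12, [-0.51, 0.73, 0.05, 2.31, 2.05, 1.34, -1.49]) (True, 0.03, [-0.78, 1.13, 0.16, 2.4, 1.93, 1.4, -1.99])
-0.5 0.4 -1 (True, 0.16, [-0.42, 0.54, -0.01, 2.27, 1.95, 1.03, 1.91]) (True, 0.0, [-0.52, 0.87, -0.07, 2.43, 2.02, 1.29, 1.44])
-0.5 0.4 1 (True, 0.17, [-0.26, 0.54, -0.22, 2.26, 1.95, 1.12, -1.17]) (True, 0.0, [-0.52, 0.87, -0.08, 2.43, 2.02, 1.29, -1.7])
-0.5 0.6 -1 (True, 0.25, [-0.17, 0.44, -0.25, 2.18, 1.75, 0.86, 2.25]) (True, 0.02, [-0.46, 0.71, -0.06, 2.41, 2.02, 0.99, 1.62])
-0.5 0.6 1 (True, 0.25, [-0.07, 0.45, -0.38, 2.18, 1.76, 0.92, -0.87]) (True, 0.03, [-0.27, 0.71, -0.29, 2.4, 1.98, 1.12, -1.42])
-0.8 0.15 -1 (True, 0.33, [-0.72, 0.79, 0.23, 2.1, 1.61, 1.24, 1.83]) (True, 0.23, [-0.85, 1.08, 0.2, 2.2, 1.53, 1.24, 1.45])
-0.8 0.15 1 (True, 0.33, [-0.68, 0.78, 0.18, 2.1, 1.62, 1.27, -1.31]) (True, 0.23, [-0.83, 1.08, 0.17, 2.2, 1.54, 1.26, -1.69])
-0.8 0.4 -1 (True, 0.36, [-0.5, 0.61, -0.0, 2.07, 1.54, 1.14, 2.07]) (Tr
[... 509 characters left out ...]
05]) (True, 0.47, [-0.78, 1.07, 0.17, 1.96, 1.2, 1.32, 1.73])
-1.1 0.15 1 (True, 0.58, [-0.76, 0.87, 0.31, 1.85, 1.24, 1.3, -1.08]) (True, 0.46, [-0.84, 1.09, 0.25, 1.97, 1.17, 1.25, -1.39])
-1.1 0.4 -1 (True, 0.32, [-0.55, 0.7, 0.06, 1.84, 1.21, 1.28, 2.2]) (True, 0.42, [-0.63, 0.89, 0.02, 2.01, 1.24, 1.23, 1.82])
-1.1 0.4 1 (True, 0.59, [-0.61, 0.71, 0.15, 1.84, 1.18, 1.23, -0.93]) (True, 0.42, [-0.68, 0.9, 0.09, 2.01, 1.21, 1.17, -1.31])
-1.1 0.6 -1 (True, 0.18, [-0.38, 0.61, -0.1, 1.81, 1.14, 1.22, 2.34]) (True, 0.41, [-0.46, 0.78, -0.13, 2.02, 1.23, 1.15, 1.93])
-1.1 0.6 1 (True, 0.62, [-0.47, 0.61, 0.02, 1.81, 1.09, 1.17, -0.78]) (True, 0.4, [-0.52, 0.78, -0.05, 2.03, 1.21, 1.1, -1.2])
```

```bash
cat > go.py <<'E'
from h import *; import sys
def rowsto(cx,cy,cz,pitch=.25,yaw=-.6):
    s,M=st(); T=target(pitch,-1,yaw); v=Ro.from_matrix(M.T@T).as_rotvec(); d=w(cx,cy,cz)-s['tcp_pos']
    print('case',case(s['tcp_pos']).round(4),'rotvec',v.round(3),'shift now',(M.T@d).round(4),'shift after',(T.T@d).round(4))
if __name__=='__main__': rowsto(*map(float,sys.argv[1:]))
E
python3 go.py -.08 -.085 .25
python3 - <<'E'
from kin import *
q=np.array([-.5,.6,.1,2.2,1.9,1.1,1.7])
for c in((-.034,-.065,.311),(-.08,-.085,.25),(-.012,-.1,.25),(-.012,-.142,.25),(-.05,-.13,.21),(-.09,-.12,.15),(-.1,-.12,.1),(-.16,-.08,.11)):
    b=ik(w(*c),target(.25,-1,-.6),[q]); q=b[2]; print(c,b[0],round(b[1],4),q.round(2))
E
```

```text
t 5.4 tcp [ 0.6285 -0.0035  0.3112] F [ 1.13  0.09 -0.21] op 0.0
q [ 0.71  0.81 -1.39  2.43  2.4   1.45  2.52]
[[ 0.947  0.287 -0.147]
 [-0.148 -0.018 -0.989]
 [-0.286  0.958  0.025]]
case [-0.0342 -0.0655  0.3112] rotvec [ 0.17  -0.523  0.033] shift now [-0.0252 -0.072   0.0203] shift after [-0.0108 -0.0659  0.042 ]
(-0.034, -0.065, 0.311) (np.True_, np.float64(0.20877871918351865)) 0.0 [-0.69  0.53  0.09  2.22  1.7   1.19  1.97]
(-0.08, -0.085, 0.25) (np.True_, np.float64(0.07130772893392834)) 0.0 [-0.77  0.65  0.15  2.36  1.75  1.2   1.7 ]
(-0.012, -0.1, 0.25) (np.True_, np.float64(0.19419972046620337)) 0.0 [-0.64  0.67  0.15  2.24  1.85  1.16  1.78]
(-0.012, -0.142, 0.25) (np.True_, np.float64(0.14975110755426302)) 0.0 [-0.57  0.66  0.17  2.28  1.95  1.14  1.72]
(-0.05, -0.13, 0.21) (np.True_, np.float64(0.07825562204338432)) 0.0 [-0.67  0.76  0.21  2.35  1.92  1.17  1.55]
(-0.09, -0.12, 0.15) (np.True_, np.float64(0.027042422493656737)) 0.0 [-0.78  0.94  0.22  2.4   1.89  1.2   1.33]
(-0.1, -0.12, 0.1) (np.True_, np.float64(0.04359518883066338)) 0.0 [-0.81  1.09  0.22  2.39  1.89  1.21  1.19]
(-0.16, -0.08, 0.11) (np.True_, np.float64(1.868376564573282e-10)) 0.0003 [-0.66  1.03 -0.2   2.43  1.7   1.53  1.28]
```

```bash
python3 -m handwheel '[{"tx":0,"ty":0,"tz":0,"wx":0.043,"wy":-0.131,"wz":0.008,"gripper":0},{"tx":0,"ty":0,"tz":0,"wx":0.043,"wy":-0.131,"wz":0.008,"gripper":0},{"tx":0,"ty":0,"tz":0,"wx":0.043,"wy":-0.131,"wz":0.008,"gripper":0},{"tx":0,"ty":0,"tz":0,"wx":0.043,"wy":-0.131,"wz":0.008,"gripper":0}]' 20
python3 go.py -.08 -.085 .25
```

```text
time_s: 5.9
tcp_pos: [0.627, -0.017, 0.3028]
ee_rot: [1.573, -0.379, -0.776]
ft_force: [0.7, -0.6, -2.1]
opening: -0.001
t 5.9 tcp [ 0.627  -0.017   0.3028] F [ 0.74 -0.57 -2.15] op -0.0
q [ 0.23  0.82 -1.13  2.17  1.9   1.91  2.23]
[[ 0.717  0.196 -0.669]
 [-0.648 -0.167 -0.743]
 [-0.258  0.966  0.007]]
case [-0.0344 -0.0791  0.3028] rotvec [-0.003  0.037  0.011] shift now [-0.0184 -0.0598  0.0315] shift after [-0.0202 -0.0596  0.0307]
```

```bash
python3 -m handwheel '[{"tx":-0.01,"ty":-0.03,"tz":0.015,"wx":0,"wy":0.018,"wz":0,"gripper":0},{"tx":-0.01,"ty":-0.03,"tz":0.015,"wx":0,"wy":0.018,"wz":0.01,"gripper":0}]' 20
python3 go.py -.012 -.09 .25
python3 - <<'E'
from h import *
for n in('scene','top'):
    img,W=cloud(n); cv2.imwrite(f'pics/{n}1.png',img); hsv=cv2.cvtColor(img,cv2.COLOR_BGR2HSV)
    m=(cv2.inRange(hsv,(0,170,60),(4,255,255))>0)&(abs(W[...,0]-.636)<.05)&(W[...,2]>.2)
    if m.any(): p=W[m]; print(n,m.sum(),case(np.median(p,0)))
a=cv2.imread('pics/top1.png')[80:300,200:480]; b=cv2.imread('pics/scene1.png')[100:320,180:460]
cv2.imwrite('pics/c1.png',np.hstack([cv2.resize(a,(400,314)),cv2.resize(b,(400,314))]))
E
```

```text
time_s: 6.15
tcp_pos: [0.5815, -0.0139, 0.2505]
ee_rot: [1.584, -0.366, -0.736]
ft_force: [-0.6, 0.4, -0.9]
opening: -0.001
t 6.15 tcp [ 0.5815 -0.0139  0.2505] F [-0.56  0.35 -0.9 ] op -0.0
q [ 0.08  0.85 -0.97  2.31  1.86  1.92  1.97]
[[ 0.743  0.182 -0.644]
 [-0.624 -0.161 -0.765]
 [-0.243  0.97  -0.006]]
case [-0.0799 -0.0804  0.2505] rotvec [-0.007  0.002 -0.004] shift now [ 0.0597  0.0142 -0.0306] shift after [ 0.0597  0.0147 -0.0304]
scene 101 [-0.01564942 -0.56375815  0.3320467 ]
top 34 [-0.02154064 -0.12408194  0.27446206]
```

View pics/c1.png

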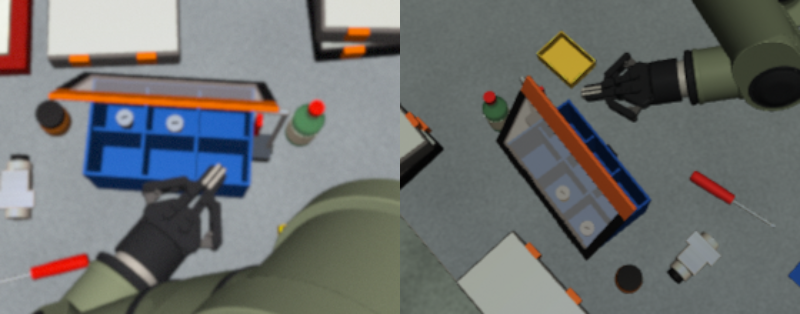

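The crop shows the shut fingers at about (222,170) in front of the lid. The finger knuckles bulge sideways at (150,183) and (215,245) and would reach under the lid. I'll roll a quarter turn so they bulge up and down in front of it instead.

```bash
sed -i 's/T=target(pitch,-1,yaw);/T=target(pitch,-1,yaw)@Ro.from_euler("x",np.pi\/2).as_matrix();/' go.py
python3 -m handwheel '[{"tx":0,"ty":0,"tz":0,"wx":0.175,"wy":0,"wz":0,"gripper":0},{"tx":0,"ty":0,"tz":0,"wx":0.175,"wy":0,"wz":0,"gripper":0},{"tx":0,"ty":0,"tz":0,"wx":0.175,"wy":0,"wz":0,"gripper":0},{"tx":0,"ty":0,"tz":0,"wx":0.175,"wy":0,"wz":0,"gripper":0},{"tx":0,"ty":0,"tz":0,"wx":0.175,"wy":0,"wz":0,"gripper":0},{"tx":0,"ty":0,"tz":0,"wx":0.175,"wy":0,"wz":0,"gripper":0},{"tx":0,"ty":0,"tz":0,"wx":0.175,"wy":0,"wz":0,"gripper":0},{"tx":0,"ty":0,"tz":0,"wx":0.175,"wy":0,"wz":0,"gripper":0},{"tx":0,"ty":0,"tz":0,"wx":0.175,"wy":0,"wz":0,"gripper":0}]' 20
python3 go.py -.035 -.09 .25
```

```text
time_s: 7.38
tcp_pos: [0.5843, -0.0104, 0.2513]
ee_rot: [-2.812, 1.034, 0.313]
ft_force: [-0.4, 0.4, -0.8]
opening: 0.001
t 7.38 tcp [ 0.5843 -0.0104  0.2513] F [-0.43  0.35 -0.75] op 0.0
q [ 0.07  0.85 -0.97  2.3   1.86  1.92  0.35]
[[ 0.744 -0.651 -0.149]
 [-0.625 -0.757  0.191]
 [-0.237 -0.049 -0.97 ]]
case [-0.0775 -0.0766  0.2513] rotvec [-0.051 -0.01  -0.001] shift now [ 0.0417 -0.0134 -0.0081] shift after [ 0.0416 -0.0129 -0.0092]
```

```bash
python3 -m handwheel '[{"tx":0.042,"ty":-0.013,"tz":-0.008,"wx":-0.05,"wy":-0.01,"wz":0,"gripper":0},{"tx":0,"ty":0,"tz":0,"wx":0,"wy":0,"wz":0,"gripper":0}]' 20
python3 go.py -.012 -.1 .25
python3 - <<'E'
from h import *
img,W=cloud('top'); cv2.imwrite('pics/t2.png',img); Wi,WW=cloud('wrist'); cv2.imwrite('pics/w2.png',Wi)
cv2.imwrite('pics/c2.png',np.hstack([cv2.resize(img[120:250,260:420],(480,390)),cv2.resize(Wi,(320,390))]))
# gripper points in tool frame from top depth
s=r.state();M=Ro.from_rotvec(s['ee_rot']).as_matrix(); p=(W.reshape(-1,3)-s['tcp_pos'])@M
k=(abs(p[:,1])<.02)&(p[:,0]<.003)&(p[:,0]>-.13)&(p[:,2]<.02)&(p[:,2]>-.1)
for a in np.arange(-.12,.003,.01):
    j=k&(abs(p[:,0]-a)<.005); print(round(a,3),j.sum(), np.round(np.percentile(-p[j,2],[10,50,90]),4) if j.sum() else '')
E
```

```text
time_s: 7.62
tcp_pos: [0.6274, -0.028, 0.2504]
ee_rot: [-2.849, 1.037, 0.353]
ft_force: [-1.6, -0.4, -0.1]
opening: 0.006
t 7.62 tcp [ 0.6274 -0.028   0.2504] F [-1.6  -0.38 -0.14] op 0.01
q [ 0.13  0.84 -0.93  2.22  1.96  1.83  0.49]
[[ 0.743 -0.643 -0.185]
 [-0.623 -0.765  0.162]
 [-0.246 -0.005 -0.969]]
case [-0.0328 -0.09    0.2504] rotvec [-0.005 -0.002 -0.001] shift now [ 0.0223 -0.0035 -0.0052] shift after [ 0.0223 -0.0035 -0.0053]
-0.12 79 [0.0329 0.0373 0.039 ]
-0.11 92 [0.0191 0.0377 0.0408]
-0.1 177 [-0.0081  0.0203  0.0453]
-0.09 162 [0.0184 0.0543 0.0616]
-0.08 118 [0.0165 0.0524 0.0609]
-0.07 80 [0.0092 0.0476 0.0545]
-0.06 53 [0.0157 0.0426 0.0462]
-0.05 62 [0.0157 0.0312 0.0363]
-0.04 19 [-0.0065  0.0147  0.0309]
-0.03 49 [0.0053 0.0122 0.0147]
-0.02 64 [0.0061 0.0127 0.0143]
-0.01 58 [0.0053 0.0123 0.0146]
-0.0 61 [0.006  0.0122 0.0576]
```

View pics/c2.png

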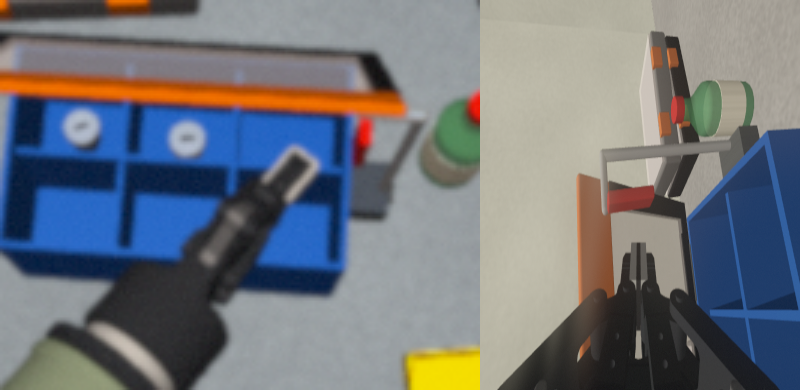

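The left crop (top view) shows the shut fingers at about (295,165), just left of the red tab at (363,140). The right crop (wrist view) shows the tab at (630,198) ahead of the fingers and under the orange lip. I'll move in under the lid.

```bash
python3 -m handwheel '[{"tx":0.011,"ty":-0.002,"tz":-0.003,"wx":0,"wy":0,"wz":0,"gripper":0},{"tx":0.011,"ty":-0.001,"tz":-0.002,"wx":0,"wy":0,"wz":0,"gripper":0},{"tx":0,"ty":0,"tz":0,"wx":0,"wy":0,"wz":0,"gripper":0}]' 20
python3 go.py -.012 -.11 .25
```

```text
time_s: 8.1
tcp_pos: [0.6464, -0.0382, 0.2493]
ee_rot: [-2.851, 1.031, 0.355]
ft_force: [-0.1, -0.1, 1.3]
opening: 0.002
t 8.1 tcp [ 0.6464 -0.0382  0.2493] F [-0.14 -0.14  1.25] op 0.0
q [ 0.16  0.84 -0.91  2.19  2.    1.79  0.53]
[[ 0.745 -0.64  -0.187]
 [-0.619 -0.768  0.161]
 [-0.247 -0.004 -0.969]]
case [-0.013  -0.0983  0.2493] rotvec [-0.004 -0.     0.003] shift now [ 0.007   0.0091 -0.0025] shift after [ 0.007   0.0091 -0.0025]
```

Now push the tab, about 38 mm outwards in 7 mm rows.

```bash
python3 -m handwheel '[{"tx":0.004,"ty":0.006,"tz":-0.001,"wx":0,"wy":0,"wz":0,"gripper":0},{"tx":0.004,"ty":0.006,"tz":-0.001,"wx":0,"wy":0,"wz":0,"gripper":0},{"tx":0.004,"ty":0.006,"tz":-0.001,"wx":0,"wy":0,"wz":0,"gripper":0},{"tx":0.004,"ty":0.006,"tz":-0.001,"wx":0,"wy":0,"wz":0,"gripper":0}]' 20
python3 go.py -.012 -.14 .25
```

```text
time_s: 8.6
tcp_pos: [0.6433, -0.0685, 0.2491]
ee_rot: [-2.852, 1.029, 0.356]
ft_force: [0.1, 0.4, 0.5]
opening: 0.0
t 8.6 tcp [ 0.6433 -0.0685  0.2491] F [0.14 0.4  0.53] op 0.0
q [ 0.21  0.83 -0.9   2.23  2.04  1.75  0.52]
[[ 0.746 -0.639 -0.187]
 [-0.618 -0.769  0.161]
 [-0.247 -0.004 -0.969]]
case [-0.0132 -0.1288  0.2491] rotvec [-0.003 -0.     0.004] shift now [ 0.0068  0.0086 -0.0027] shift after [ 0.0068  0.0086 -0.0027]
```

```bash
python3 -m handwheel '[{"tx":0.003,"ty":0.005,"tz":-0.001,"wx":0,"wy":0,"wz":0,"gripper":0},{"tx":0.003,"ty":0.005,"tz":-0.001,"wx":0,"wy":0,"wz":0,"gripper":0},{"tx":0,"ty":0,"tz":0,"wx":0,"wy":0,"wz":0,"gripper":0},{"tx":0,"ty":0,"tz":0,"wx":0,"wy":0,"wz":0,"gripper":0}]' 20
python3 go.py -.04 -.13 .232
python3 - <<'E'
from h import *
img,W=cloud('top'); a=img[120:250,240:440]; img,W=cloud('scene'); b=img[120:290,180:340]
cv2.imwrite('pics/c3.png',np.hstack([cv2.resize(a,(440,286)),cv2.resize(b,(360,286))]))
E
```

```text
time_s: 9.1
tcp_pos: [0.6412, -0.082, 0.2493]
ee_rot: [-2.851, 1.032, 0.357]
ft_force: [-1.5, -0.5, -1.3]
opening: 0.0
t 9.1 tcp [ 0.6412 -0.082   0.2493] F [-1.54 -0.51 -1.28] op 0.0
q [ 0.24  0.82 -0.89  2.24  2.06  1.74  0.52]
[[ 0.745 -0.64  -0.188]
 [-0.62  -0.768  0.161]
 [-0.248 -0.004 -0.969]]
case [-0.0139 -0.1425  0.2493] rotvec [-0.003  0.     0.003] shift now [-0.0234  0.0044  0.0238] shift after [-0.0234  0.0044  0.0238]
```

View pics/c3.png

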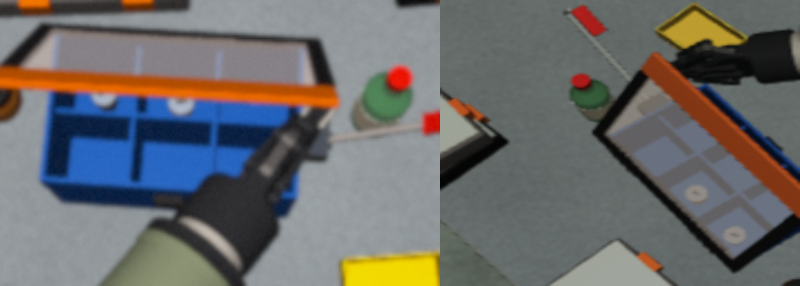

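The stay has dropped outwards (red tab at (430,122) in the left crop) and the lid rests on the fingers. I'll hold briefly, work out the row sizes, then lower.

```bash
python3 -m handwheel '[{"tx":0,"ty":0,"tz":0,"wx":0,"wy":0,"wz":0,"gripper":0},{"tx":0,"ty":0,"tz":0,"wx":0,"wy":0,"wz":0,"gripper":0},{"tx":0,"ty":0,"tz":0,"wx":0,"wy":0,"wz":0,"gripper":0}]' 20
python3 - <<'E'
from h import *
s,M=st(); p=case(s['tcp_pos'])
for q in((-40,-137,232),(-64,-132,210),(-83,-128,182.5),(-93,-125,159),(-98,-122,135),(-100,-120,111),(-100,-120,90)):
    q=np.array(q)/1000; d=q-p; n=int(np.ceil(np.linalg.norm(d)/.011)); print(q,n,(M.T@(X*d[0]+Y*d[1]+Z*d[2])/n).round(4)); p=q
E
```

```text
time_s: 9.57
tcp_pos: [0.6412, -0.0817, 0.2492]
ee_rot: [-2.852, 1.031, 0.357]
ft_force: [-1.8, 0.4, -0.1]
opening: 0.001
t 9.57 tcp [ 0.6412 -0.0817  0.2492] F [-1.77  0.37 -0.13] op 0.0
q [ 0.24  0.82 -0.89  2.24  2.06  1.74  0.52]
[[ 0.745 -0.64  -0.188]
 [-0.619 -0.768  0.161]
 [-0.248 -0.004 -0.969]]
[-0.04  -0.137  0.232] 3 [-0.0065  0.0035  0.0076]
[-0.064 -0.132  0.21 ] 3 [-0.0055  0.0032  0.009 ]
[-0.083  -0.128   0.1825] 4 [-0.0026  0.0019  0.0078]
[-0.093 -0.125  0.159] 3 [-0.0013  0.0011  0.0084]
[-0.098 -0.122  0.135] 3 [0.0001 0.0001 0.0082]
[-0.1   -0.12   0.111] 3 [ 0.0011 -0.0001  0.008 ]
[-0.1  -0.12  0.09] 2 [0.0026 0.     0.0102]
```

```bash
python3 -m handwheel '[{"tx":-0.0065,"ty":0.0035,"tz":0.0075,"wx":0,"wy":0,"wz":0,"gripper":0},{"tx":-0.0065,"ty":0.0035,"tz":0.0075,"wx":0,"wy":0,"wz":0,"gripper":0},{"tx":-0.0065,"ty":0.0035,"tz":0.0075,"wx":0,"wy":0,"wz":0,"gripper":0},{"tx":-0.0055,"ty":0.003,"tz":0.009,"wx":0,"wy":0,"wz":0,"gripper":0},{"tx":-0.0055,"ty":0.003,"tz":0.009,"wx":0,"wy":0,"wz":0,"gripper":0},{"tx":-0.0055,"ty":0.003,"tz":0.009,"wx":0,"wy":0,"wz":0,"gripper":0}]' 20
python3 - <<'E'
from h import *
s,M=st(); p=case(s['tcp_pos']); print(p)
img,W=cloud('top'); hsv=cv2.cvtColor(img,cv2.COLOR_BGR2HSV); o=(cv2.inRange(hsv,(6,170,120),(18,255,255))>0)&(W[...,2]>.14)&(W[...,0]<.7)&(abs(W[...,1]-.06)<.16)
c=(W[o]-C)@np.c_[X,Y,Z]; print('lip',np.percentile(c,[5,50,95],axis=0).round(3))
for q in((-83,-128,182.5),(-93,-125,159),(-98,-122,135),(-100,-120,111),(-100,-120,90)):
    q=np.array(q)/1000; d=q-p; n=int(np.ceil(np.linalg.norm(d)/.011)); print(q,n,(M.T@(X*d[0]+Y*d[1]+Z*d[2])/n).round(4)); p=q
E
```

```text
time_s: 10.32
tcp_pos: [0.5891, -0.0652, 0.2071]
ee_rot: [-2.852, 1.03, 0.358]
ft_force: [-1.1, -0.8, -2.4]
opening: 0.003
t 10.32 tcp [ 0.5891 -0.0652  0.2071] F [-1.1  -0.79 -2.38] op 0.0
q [ 0.13  0.91 -0.86  2.35  2.    1.87  0.34]
[[ 0.745 -0.639 -0.189]
 [-0.619 -0.769  0.162]
 [-0.249 -0.004 -0.969]]
[-0.06737983 -0.13070246  0.20708035]
lip [[-0.087 -0.131  0.223]
 [-0.073 -0.002  0.233]
 [-0.057  0.129  0.24 ]]
[-0.083  -0.128   0.1825] 3 [-0.0026  0.0022  0.0091]
[-0.093 -0.125  0.159] 3 [-0.0013  0.0011  0.0084]
[-0.098 -0.122  0.135] 3 [0.0001 0.0001 0.0082]
[-0.1   -0.12   0.111] 3 [ 0.0011 -0.0001  0.008 ]
[-0.1  -0.12  0.09] 2 [0.0026 0.     0.0102]
```

```bash
python3 -m handwheel '[{"tx":-0.0025,"ty":0.002,"tz":0.009,"wx":0,"wy":0,"wz":0,"gripper":0},{"tx":-0.0025,"ty":0.002,"tz":0.009,"wx":0,"wy":0,"wz":0,"gripper":0},{"tx":-0.0025,"ty":0.002,"tz":0.009,"wx":0,"wy":0,"wz":0,"gripper":0},{"tx":-0.001,"ty":0.001,"tz":0.0085,"wx":0,"wy":0,"wz":0,"gripper":0},{"tx":-0.001,"ty":0.001,"tz":0.0085,"wx":0,"wy":0,"wz":0,"gripper":0},{"tx":-0.001,"ty":0.001,"tz":0.0085,"wx":0,"wy":0,"wz":0,"gripper":0}]' 20
python3 - <<'E'
from h import *
s,M=st(); p=case(s['tcp_pos']); print(p)
img,W=cloud('top'); hsv=cv2.cvtColor(img,cv2.COLOR_BGR2HSV); o=(cv2.inRange(hsv,(6,170,120),(18,255,255))>0)&(W[...,2]>.12)&(W[...,0]<.7)&(abs(W[...,1]-.06)<.16)
c=(W[o]-C)@np.c_[X,Y,Z]; print('lip',np.percentile(c,[5,50,95],axis=0).round(3))
for q in((-98,-122,135),(-100,-120,111),(-100,-120,90)):
    q=np.array(q)/1000; d=q-p; n=int(np.ceil(np.linalg.norm(d)/.009)); print(q,n,(M.T@(X*d[0]+Y*d[1]+Z*d[2])/n).round(4)); p=q
E
```

```text
time_s: 11.12
tcp_pos: [0.5636, -0.0561, 0.1547]
ee_rot: [-2.852, 1.029, 0.359]
ft_force: [-0.2, -1.3, -1.1]
opening: 0.0
t 11.12 tcp [ 0.5636 -0.0561  0.1547] F [-0.18 -1.31 -1.1 ] op 0.0
q [-0.01  1.01 -0.73  2.38  1.97  1.91  0.14]
[[ 0.746 -0.639 -0.19 ]
 [-0.618 -0.769  0.162]
 [-0.249 -0.003 -0.968]]
[-0.09369696 -0.1241388   0.15473803]
lip [[-0.111  0.018  0.175]
 [-0.093  0.082  0.179]
 [-0.079  0.138  0.184]]
[-0.098 -0.122  0.135] 3 [0.0001 0.0002 0.0068]
[-0.1   -0.12   0.111] 3 [ 0.0011 -0.0001  0.008 ]
[-0.1  -0.12  0.09] 3 [0.0017 0.     0.0068]
```

```bash
python3 -m handwheel '[{"tx":0,"ty":0,"tz":0.007,"wx":0,"wy":0,"wz":0,"gripper":0},{"tx":0,"ty":0,"tz":0.007,"wx":0,"wy":0,"wz":0,"gripper":0},{"tx":0,"ty":0,"tz":0.007,"wx":0,"wy":0,"wz":0,"gripper":0},{"tx":0.001,"ty":0,"tz":0.006,"wx":0,"wy":0,"wz":0,"gripper":0},{"tx":0.001,"ty":0,"tz":0.006,"wx":0,"wy":0,"wz":0,"gripper":0},{"tx":0.001,"ty":0,"tz":0.006,"wx":0,"wy":0,"wz":0,"gripper":0},{"tx":0.001,"ty":0,"tz":0.006,"wx":0,"wy":0,"wz":0,"gripper":0}]' 20
python3 - <<'E'
from h import *
s,M=st(); p=case(s['tcp_pos']); print(p)
img,W=cloud('top'); hsv=cv2.cvtColor(img,cv2.COLOR_BGR2HSV); o=(cv2.inRange(hsv,(6,170,120),(18,255,255))>0)&(W[...,2]>.12)&(W[...,0]<.7)&(abs(W[...,1]-.06)<.16)
c=(W[o]-C)@np.c_[X,Y,Z]; print('lip',np.percentile(c,[5,50,95],axis=0).round(3))
for q in((-100,-120,90),):
    q=np.array(q)/1000; d=q-p; n=int(np.ceil(np.linalg.norm(d)/.009)); print(q,n,(M.T@(X*d[0]+Y*d[1]+Z*d[2])/n).round(4)); p=q
E
```

```text
time_s: 12.05
tcp_pos: [0.5575, -0.0508, 0.1065]
ee_rot: [-2.852, 1.029, 0.36]
ft_force: [-0.6, 0.8, -0.7]
opening: 0.003
t 12.05 tcp [ 0.5575 -0.0508  0.1065] F [-0.61  0.79 -0.74] op 0.0
q [-0.09  1.11 -0.62  2.36  1.98  1.91  0.02]
[[ 0.746 -0.639 -0.19 ]
 [-0.618 -0.769  0.162]
 [-0.25  -0.004 -0.968]]
[-0.10025238 -0.11941602  0.10648744]
lip [[-0.117  0.134  0.135]
 [-0.1    0.138  0.138]
 [-0.083  0.143  0.141]]
[-0.1  -0.12  0.09] 2 [0.0023 0.0002 0.0079]
```

```bash
python3 -m handwheel '[{"tx":0,"ty":0,"tz":0.008,"wx":0,"wy":0,"wz":0,"gripper":0},{"tx":0,"ty":0,"tz":0.008,"wx":0,"wy":0,"wz":0,"gripper":0},{"tx":0,"ty":0,"tz":0.008,"wx":0,"wy":0,"wz":0,"gripper":0},{"tx":-0.02,"ty":0,"tz":0,"wx":0,"wy":0,"wz":0,"gripper":0},{"tx":-0.02,"ty":0,"tz":0,"wx":0,"wy":0,"wz":0,"gripper":0}]' 20
python3 go.py -.16 -.1 .09 .25 -.8
```

```text
time_s: 12.72
tcp_pos: [0.5221, -0.0222, 0.0905]
ee_rot: [-2.85, 1.032, 0.359]
ft_force: [0.1, 1.0, 0.2]
opening: -0.001
t 12.72 tcp [ 0.5221 -0.0222  0.0905] F [0.12 0.99 0.25] op -0.0
q [-0.25  1.15 -0.58  2.38  1.85  1.91 -0.13]
[[ 0.744 -0.641 -0.189]
 [-0.62  -0.768  0.162]
 [-0.249 -0.004 -0.968]]
case [-0.1383 -0.0944  0.0905] rotvec [0.046 0.002 0.196] shift now [-0.0142  0.0169  0.0041] shift after [-0.0107  0.0195  0.0032]
```

```bash
python3 -m handwheel '[{"tx":-0.025,"ty":0,"tz":0,"wx":0,"wy":0,"wz":0.1,"gripper":0},{"tx":-0.025,"ty":0,"tz":0,"wx":0,"wy":0,"wz":0.1,"gripper":0},{"tx":-0.01,"ty":0,"tz":0,"wx":0,"wy":0,"wz":0,"gripper":0},{"tx":0,"ty":0,"tz":0,"wx":0,"wy":0,"wz":0,"gripper":0},{"tx":0,"ty":0,"tz":0,"wx":0,"wy":0,"wz":0,"gripper":0}]' 20
python3 - <<'E'
from h import *
s,M=st(); print(case(s['tcp_pos']))
a,W=cloud('top'); b,V=cloud('scene')
for I,U in((a,W),(b,V)):
    hsv=cv2.cvtColor(I,cv2.COLOR_BGR2HSV); o=(cv2.inRange(hsv,(6,170,120),(18,255,255))>0)&(U[...,2]>.12)&(U[...,0]<.7)&(abs(U[...,1]-.06)<.16)
    c=(U[o]-C)@np.c_[X,Y,Z]; print('lip',np.percentile(c,[5,50,95],axis=0).round(4).tolist())
cv2.imwrite('pics/c4.png',np.hstack([cv2.resize(a[80:300,200:480],(400,314)),cv2.resize(b[100:320,140:420],(400,314))]))
E
```

```text
time_s: 13.35
tcp_pos: [0.4784, 0.0198, 0.1046]
ee_rot: [-2.755, 1.324, 0.374]
ft_force: [0.1, -0.7, 0.3]
opening: -0.001
t 13.35 tcp [0.4784 0.0198 0.1046] F [ 0.1  -0.66  0.27] op -0.0
q [-0.36  1.12 -0.67  2.26  1.5   1.92 -0.11]
[[ 0.601 -0.776 -0.191]
 [-0.761 -0.629  0.16 ]
 [-0.244  0.049 -0.969]]
[-0.18576027 -0.0568226   0.1045825 ]
lip [[-0.1168, -0.1345, 0.1351], [-0.1006, -0.0484, 0.1374], [-0.0852, 0.0397, 0.1396]]
lip [[-0.1185, -0.1249, 0.1367], [-0.1022, 0.0101, 0.1396], [-0.0862, 0.1331, 0.1428]]
```

View pics/c4.png

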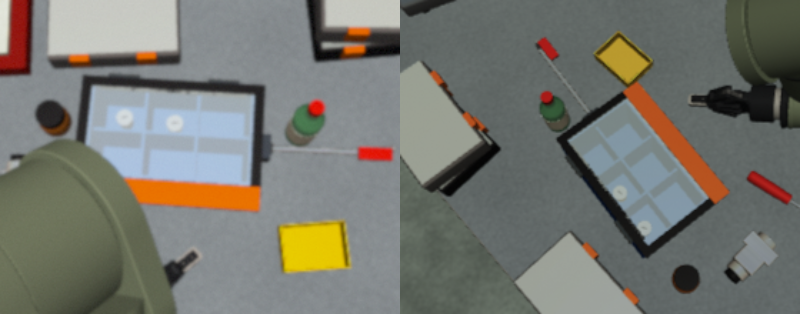

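The lid lies flat on the case, with its lip front edge at about x -120 mm and z 138 mm in the case frame. The stay is out to the right with its red tab at (375,153) in the left crop, and the fingers are clear at (190,258).

```bash
python3 -c "
from cell import r
print(r.finish_job(), r.state()['time_s'])"
```

```text
the job is handed in; nothing more can be done
the job is handed in; nothing more can be done
```

The lid is shut, the stay has dropped outwards, and the job is handed in; no verdict was reported. The arm's clock read about 13.4 s at the last check, against the 43 s limit.

**What I did:** I brought the shut fingers under the lid from the front left and pushed the red tab outwards. The lid fell only slightly, by my geometry to about 1.0 rad, before the fingers caught it. I held it there for about 0.5 s, lowered it in 6–10 mm steps, then dropped the fingers clear and drew them back.

**Last checks:**
- **Lid:** the upper face of the lip measured 137–140 mm high in both cameras; fully shut is 138.5 mm.
- **Stay:** it lies outwards to the right.
- **Bystanders:** the ones I could see looked unmoved by eye; I did not measure them.
- **Robot:** the fingers stand about 65 mm in front of the lip, and the wrist force is within its noise.

**What was off or unsure:**
- A level, straight-ahead tool pose ran into joint limits, so I changed to fingers yawed about 34° and pitched slightly down. Some joints were still close to their limits while the lid was being lowered.
- The wrist force is noisy (about 1–2 N), so I confirmed that the lid was resting on the fingers mainly from the picture and the lip's position.

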